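Roll-check two printer guide rods, fit the straight one, scrap the bent one

TASK

Check the two loose guide rods on the granite plate one at a time: press lightly on the rod with your fingertips, a few newtons, and roll it along the plate for at least half a turn, a full turn to be sure, feeling for wobble or lift, and put it away before you roll the other. The rod that runs true goes into the two open rod holders of the printer frame, seated fully home in both; the one that wobbles goes flat into the grey scrap tray. Never bear down hard, and leave the other things on the bench alone.

Things in the scene. Friction and masses are not known exactly. Their poses are not given: they have to be found in the camera images.
- plate: dark granite surface plate, 200 mm (its x) by 300 mm (its y), fixed; origin on the bench under its centre, top face 60 mm above the bench. Rolled on it, the straight rod's middle stays 5 mm above the face all round; the bowed rod's middle rises 2.5 mm higher once a turn (bow up, resting on its ends), and half a turn later its ends are in the air. Rod and plate are hard: 1 mm too deep is tens of newtons
- rod_1_mid (a point): steel guide rod, 10 mm diameter, 200 mm long, 120 g, lying on the plate. Point on its axis at mid length; x runs along the rod; z points up at the start and turns with the rod as it rolls. One of rod_1 and rod_2 is straight, the other bowed along its whole length, its bow lying sideways at the start, belly towards the robot, so that it comes up as the rod is first rolled away
- rod_2_mid (a point): the other steel guide rod, 10 mm diameter, 200 mm long, 120 g, lying on the plate. Point on its axis at mid length; x runs along the rod; z points up at the start and turns with the rod as it rolls. One of rod_1 and rod_2 is straight, the other bowed along its whole length, its bow lying sideways at the start, belly towards the robot, so that it comes up as the rod is first rolled away
- frame: printer bed frame of 20 mm aluminium extrusions, 218 mm (its x) by 170 mm (its y), fixed to the bench; origin at bench level under its centre. Four off-white rod holders on the two cross bars: the pair at y = +40 mm is capped and carries a rod with two bearings, the pair at y = -40 mm is open from above and empty. A stepper motor 42 mm high stands at the +x end
- seat (a point): middle of a fully seated rod's axis, 35 mm above the bench, half-way between the two open holders (98 mm off along x); x runs along the seated rod. Each holder: slot 12 mm wide, 24 mm long, floor 5 mm below this point, cheeks sloping out to 26 mm width, tops 13 mm above it; end walls 104 mm off (4 mm play at each end), tops 19 mm above it. Nothing under the rod between the holders
- tray: grey plastic scrap tray, open on top, 250 mm (its x) by 120 mm (its y), 35 mm high, walls and floor 4 mm thick, fixed; origin on the bench under its centre
- bearing: bystander: linear bearing standing on end, 19 mm diameter, 29 mm high; origin under its centre
- driver: bystander: screwdriver 170 mm long lying on the bench; origin near its middle
- motor: bystander: loose stepper motor, 42 mm square, 38 mm high with a shaft to 60 mm; origin under its centre
Not all that is in view belongs to the job. What is shaped like the part that bears rod_2_mid but purple or yellow is not meant.

How it is judged:
By the outcome, as a careful person would: the job done as asked, in the order asked, and still so for the second after the job is handed in, with the robot touching nothing.
It also fails if it takes over 72 s, if anything falls off the work surface, if the arm or the gripper's body presses on something with over 40 N, if the wrist force passes 120 N, or if a joint passes its speed limit or range.

ROBOT

A 7-joint arm with a two-finger parallel gripper is mounted at the origin on the work surface. World frame = base frame: x ahead of the robot, y to its left, z up, the work surface at z = 0. Lengths are in m, angles in rad, forces in N, time in s.
With the tool pointing down it reaches from about 0.425 to 0.925 m from the base axis. Payload 6.8 kg.
Tool frame: the origin (TCP) lies on the mounting face of the last link; the fingertips stand 173 mm ahead of it and the grasp point (between the pads) lies 155 mm ahead of it; z points along the fingers, y is the line along which they close (so a half turn about z gives the same grasp; the last joint's range is limited). The gripper opens to 85 mm and grips with 20 to 120 N. Pads are 22 mm wide; open, the fingers measure 114 mm over their backs; the gripper's body (76 mm by 85 mm) begins 54 mm behind the grasp point. The pads swing forward as they close: fully open they stand 13 mm farther back than shut.
Start: joints at [-1.287, 0.477, 0.022, 1.555, -0.011, 1.109, -0.083], TCP at [0.258, 0.624, 0.405] pointing down, gripper open.
Joint ranges: [-2.96, 2.96], [-0.34, 2.1], [-1.41, 1.46], [0.24, 2.44], [-1.37, 4.51], [0.17, 1.92], [-2.96, 2.96]. Speed limits (rad/s): [2.39, 2.39, 3.14, 3.14, 3.14, 3.14, 3.14].

INTERFACE

Orientations are given as a rotation vector (axis times angle).
In Python, from bench import r gives the robot as it stands.
- The arm moves only by the tool carry_out, never from a script. Its argument "moves" is a list of rows, each a list of 5 numbers: the shift along the tool's x, y, z in m, then the turn about the tool's z in rad, then the finger opening in m, from 0 to 0.0854. In form: [[dx, dy, dz, roll, claw], ...]. A call has exactly 8 rows; each row is the pose to reach, as a shift and turn from the pose commanded when the call began, along the tool's axes at that moment; what a row does not reach only later rows make up. A row lasts 1/10 s, in which the tool goes at most 50 mm and 8.59 degrees, less where a joint would pass 70% of its speed; a pose out of reach is approached as far as the arm can. A call with a gripper value outside its range is refused whole. The fingers move at their own pace and stop on an object; "force" is the grip in N (left out, the last holds). Time passes only in rows, so rows that repeat a pose let the fingers close, or fill a call up. It gives the time, the measured TCP pose, the force, the opening and the grip force at its end, in the units of the state.
- r.get_obs(): the state, without advancing time (a new reading comes with each control period).
- r.grab_frame(name): name is "side" or "top"; returns the picture (420x560x3 uint8, red, green, blue); there is no depth.
- r.calibration(name): a dict with "fx", "fy", "cx", "cy" (pixels), "k1" (the pictures are not rectified: a ray, as slopes to the right and down, at radius r is drawn at 1 + k1 r^2 times it, then the intrinsics apply), "rvec" (rotation vector, rad) and "tvec" (3), from world to camera coordinates, as OpenCV has them. Camera axes: x right, y down, z forward; pixel columns grow to the right and rows downward; lengths in m; the calibration is good to about 2 mm. A picture is of the moment at which its call begins. calibration takes no time and is no camera call.
- r.hand_in(): hands the job in; it is judged then, once.
The state is a dict: "clock": time; "joints": joint angles; "qvel": joint speeds; "tau": joint torques, N m; "tcp_pos": TCP position; "orientation": TCP orientation; "contact_force": force on the tool from outside, world axes, zero at the start; "moment": the same for the moment, N m; "grip_width": finger opening in m; "gripper_force": force on a finger pad.
Only numpy, scipy, OpenCV 4.12 (cv2) and the standard library are available. Lean on these libraries where they do the work, as an engineer would, in place of code of your own. Each camera call takes 0.05 s, during which the arm holds its last target. There are 200 camera calls.

## Working session

There is one attempt and no reset: what is moved stays moved. The work goes in short steps, Python scripts to look and compute and a tool call to move; the robot and the scene stay as the last step left them, time stands still between calls to the robot, and variables do not carry over. Pictures are saved under pics/ and viewed, at most 10 in all, crops included, and the job is handed in when it is done.

Besides the shell and the picture viewer there is one more tool, called after "Request:" by a JSON object that holds its "api" and its "payload", one argument or row to a line. carry_out: Moves the arm, as the interface text tells. Its arguments: {"type":"object","properties":{"moves":{"type":"array","items":{"type":"array","items":{"type":"number"}}},"force":{"type":"number"}},"required":["moves"]}

```bash
mkdir -p pics; ls; cat > h.py <<'E'
import numpy as np,cv2
from bench import r
from scipy.spatial.transform import Rotation as R
def grab(n,f=None):
    im=r.grab_frame(n)
    if f: cv2.imwrite(f,im[:,:,::-1])
    return im
def ray(n,u,v):
    c=r.calibration(n);x,y=(u-c['cx'])/c['fx'],(v-c['cy'])/c['fy']
    rd=np.hypot(x,y);s=rd
    for _ in range(20): s=rd/(1+c['k1']*s*s)
    k=s/rd if rd>0 else 1
    M=R.from_rotvec(np.ravel(c['rvec'])).as_matrix();t=np.ravel(c['tvec'])
    return -M.T@t, M.T@np.array([x*k,y*k,1])
def onz(n,u,v,z):
    o,d=ray(n,u,v);return o+d*(z-o[2])/d[2]
def proj(n,p):
    c=r.calibration(n);M=R.from_rotvec(np.ravel(c['rvec'])).as_matrix();q=M@np.array(p)+np.ravel(c['tvec'])
    x,y=q[0]/q[2],q[1]/q[2];s=1+c['k1']*(x*x+y*y)
    return c['fx']*x*s+c['cx'],c['fy']*y*s+c['cy']
def st():
    o=r.get_obs();T=R.from_rotvec(o['orientation']).as_matrix()
    return o,T
E
python3 - <<'E'
from h import *
grab('top','pics/t0.png');grab('side','pics/s0.png')
o,T=st();print(o['clock'],o['tcp_pos'],T.round(3),o['grip_width'],o['contact_force'])
for n in('top','side'):
    print(n,ray(n,280,210))
E
```

```text
pics
0.1 [0.25763114 0.62363252 0.403817  ] [[-0.924  0.382 -0.001]
 [ 0.382  0.924 -0.002]
 [-0.    -0.002 -1.   ]] 0.08557583042779293 [-0.07084192 -0.23395935  0.25674407]
top (array([2.84159776e-01, 5.55460755e-04, 1.19536413e+00]), array([ 0.18251777, -0.00538311, -0.98320015]))
side (array([-0.12568828, -0.69537149,  0.77049835]), array([ 0.52929085,  0.57696441, -0.62227037]))
```

View pics/t0.png

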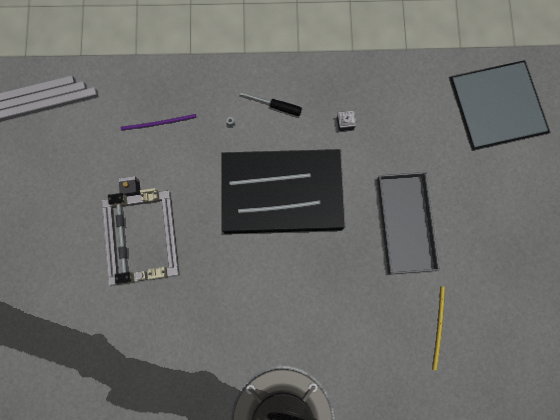

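View pics/s0.png

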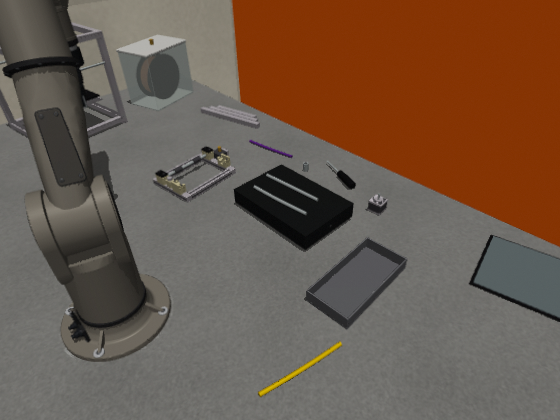

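Top view: the steel rods lie on the plate at (230,183)-(310,176) and (239,211)-(320,203). The frame is at (140,238), with cream open holders at about (150,196) and (156,273). The tray is at (407,223). The purple (158,122) and yellow (439,328) rods are decoys: wrong colour, and not on the plate. I'll measure next and check an enlarged crop.

```bash
python3 - <<'E'
from h import *
im=cv2.imread('pics/t0.png');g=cv2.cvtColor(im,cv2.COLOR_BGR2GRAY)
a=cv2.resize(im[145:240,215:350],None,fx=4,fy=4,interpolation=cv2.INTER_CUBIC)
b=cv2.resize(im[170:290,95:185],None,fx=4,fy=4,interpolation=cv2.INTER_CUBIC)
c=np.zeros((480,a.shape[1]+b.shape[1]-140+0,3),np.uint8)
c=np.zeros((500,800,3),np.uint8);a2=cv2.resize(a,(430,303));c[:303,:430]=a2;c[:480,440:800]=b
cv2.imwrite('pics/crop.png',c)
# rods
roi=np.zeros_like(g);roi[158:226,225:338]=255
m=((g>90)&(roi>0)).astype(np.uint8)
n,l,s,ce=cv2.connectedComponentsWithStats(m)
for i in range(1,n):
    if s[i,4]<50: continue
    v,u=np.nonzero(l==i);P=np.array([onz('top',x,y,.066)[:2] for x,y in zip(u,v)])
    mu=P.mean(0);w=np.linalg.svd(P-mu,full_matrices=False)[2][0];t=(P-mu)@w;q=(P-mu)@np.array([-w[1],w[0]])
    pf=np.polyfit(t,q,2)
    print('rod',s[i],mu.round(4),'dir',np.degrees(np.arctan2(w[1],w[0])).round(2),'len',np.ptp(t).round(4),'mid',((t.max()+t.min())/2).round(4),'sag mm',(pf[0]*.01*1e3).round(2))
# plate
m=(g<45).astype(np.uint8);n,l,s,ce=cv2.connectedComponentsWithStats(m)
i=l[165,260];cn,_=cv2.findContours((l==i).astype(np.uint8),0,2)
bx=cv2.boxPoints(cv2.minAreaRect(max(cn,key=cv2.contourArea)));print('plate',bx.round(1));print([onz('top',*p,.06)[:2].round(3) for p in bx])
for p in [(221,152),(341,150),(344,230),(222,232)]:print(onz('top',*p,.06)[:2].round(3))
print('tray',[onz('top',*p,.035)[:2].round(3) for p in [(377,175),(425,173),(437,270),(388,274)]])
print('hold',[onz('top',*p,.045)[:2].round(3) for p in [(150,196),(156,273)]])
E
```

```text
rod [229 173  82  12 273] [0.573  0.0179] dir -85.32 len 0.2013 mid -0.0002 sag mm 0.03
rod [238 201  82  12 281] [ 0.502  -0.0028] dir -85.16 len 0.1995 mid -0.0002 sag mm 2.7
plate [[219.7 152.7]
 [340.7 149.2]
 [343.1 230. ]
 [222.1 233.5]]
[array([0.645, 0.142]), array([ 0.647, -0.162]), array([ 0.442, -0.158]), array([0.44 , 0.136])]
[0.646 0.139]
[ 0.645 -0.163]
[ 0.442 -0.16 ]
[0.444 0.137]
tray [array([ 0.584, -0.255]), array([ 0.586, -0.377]), array([ 0.341, -0.386]), array([ 0.334, -0.266])]
hold [array([0.541, 0.317]), array([0.35 , 0.298])]
```

View pics/crop.png

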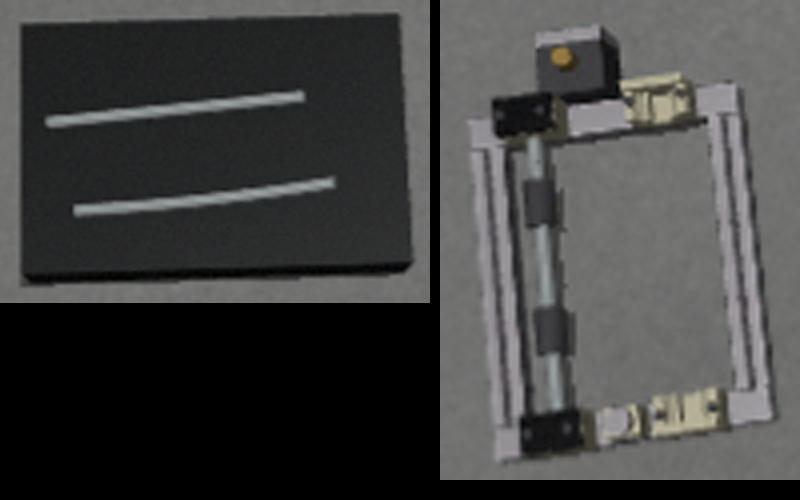

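The far rod looks straight (sag about 0 mm). The near one is bowed 2.7 mm, and the rolling will confirm it. I'll start with the far rod.

```bash
cat >> h.py <<'E'
def to(p,xang):
    """rows needed (dx,dy,dz,roll) to TCP p with tool x at xang deg"""
    o,T=st();d=T.T@(np.array(p)-o['tcp_pos']);a=np.degrees(np.arctan2(T[1,0],T[0,0]))
    roll=(a-xang+180)%360-180
    print('t',o['clock'],'pos',o['tcp_pos'].round(4),'xang',a.round(2),'F',o['contact_force'].round(2),'w',round(o['grip_width'],4),'move',d.round(4),'roll',np.radians(roll).round(4))
E
python3 -c "
from h import *
to([.564,.0173,.265],94.7)"
```

```text
t 0.1 pos [0.2576 0.6236 0.4038] xang 157.56 F [-0.07 -0.23  0.26] w 0.0856 move [-0.5146 -0.4432  0.1396] roll 1.0971
```

Request:
{"api": "carry_out", "payload": {
  "moves": [
    [-0.51,-0.44,0.06,1.097,0],
    [-0.51,-0.44,0.06,1.097,0],
    [-0.51,-0.44,0.06,1.097,0],
    [-0.51,-0.44,0.06,1.097,0],
    [-0.51,-0.44,0.06,1.097,0],
    [-0.51,-0.44,0.06,1.097,0],
    [-0.51,-0.44,0.06,1.097,0],
    [-0.51,-0.44,0.06,1.097,0]
  ],
  "force": 30
}}

```text
clock: 0.9
tcp_pos: [0.4375, 0.2662, 0.369]
orientation: [-2.134, -2.306, 0.0]
contact_force: [0.7, -0.1, -0.2]
grip_width: -0.0002
gripper_force: 0.0
```

```bash
python3 -c "
from h import *
to([.564,.0173,.26],94.7)"
```

```text
t 0.9 pos [0.4375 0.2662 0.369 ] xang 94.44 F [ 0.69 -0.07 -0.23] w -0.0002 move [-0.2579  0.1069  0.1089] roll -0.0046
```

Request:
{"api": "carry_out", "payload": {
  "moves": [
    [-0.25,0.105,0.02,-0.0046,0],
    [-0.25,0.105,0.04,-0.0046,0],
    [-0.25,0.105,0.06,-0.0046,0],
    [-0.25,0.105,0.08,-0.0046,0],
    [-0.25,0.105,0.1,-0.0046,0],
    [-0.25,0.105,0.105,-0.0046,0],
    [-0.25,0.105,0.105,-0.0046,0],
    [-0.25,0.105,0.105,-0.0046,0]
  ]
}}

```text
clock: 1.7
tcp_pos: [0.562, 0.0265, 0.2631]
orientation: [-2.125, -2.312, 0.004]
contact_force: [0.2, 0.1, 1.3]
grip_width: 0.0003
gripper_force: 0.0
```

```bash
python3 - <<'E'
from h import *
to([.564,.0173,.246],94.7)
im=grab('side');cv2.imwrite('pics/s1.png',cv2.resize(im[130:270,200:390,::-1],None,fx=4,fy=4,interpolation=2))
E
```

```text
t 1.7 pos [0.562  0.0265 0.2631] xang 94.81 F [0.2  0.05 1.27] w 0.0003 move [-0.0093  0.0013  0.0171] roll 0.002
```

View pics/s1.png

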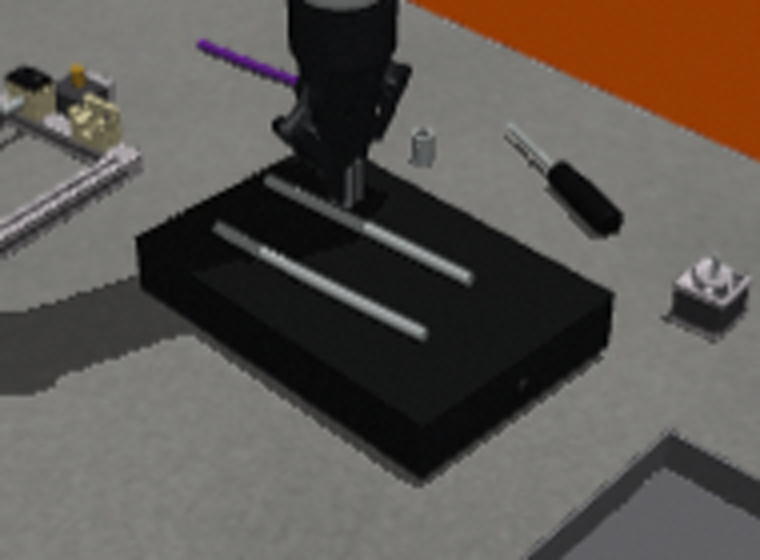

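The side view shows the closed tips beside the far rod, at about (350,205) in the crop. The tip is wider across the pads (22 mm), so I'll turn 90° to roll along that width.

Request:
{"api": "carry_out", "payload": {
  "moves": [
    [-0.009,0.003,0.0,0.15,0],
    [-0.009,0.003,0.0,0.3,0],
    [-0.009,0.003,0.0,0.45,0],
    [-0.009,0.003,0.0,0.6,0],
    [-0.009,0.003,0.0,0.75,0],
    [-0.009,0.003,0.0,0.9,0],
    [-0.009,0.003,0.0,1.05,0],
    [-0.009,0.003,0.0,1.2,0]
  ]
}}

```text
clock: 2.55
tcp_pos: [0.566, 0.0212, 0.2652]
orientation: [-3.059, -0.708, -0.003]
contact_force: [-0.1, 0.1, 0.6]
grip_width: 0.0001
gripper_force: 0.0
```

Request:
{"api": "carry_out", "payload": {
  "moves": [
    [0,0,0.002,0.15,0],
    [0,0,0.006,0.3,0],
    [0,0,0.01,0.374,0],
    [0,0,0.014,0.374,0],
    [0,0,0.016,0.374,0],
    [0,0,0.016,0.374,0],
    [0,0,0.016,0.374,0],
    [0,0,0.016,0.374,0]
  ]
}}

```text
clock: 3.35
tcp_pos: [0.5661, 0.0188, 0.2485]
orientation: [-3.138, -0.132, -0.001]
contact_force: [0.0, 0.4, -0.1]
grip_width: -0.0001
gripper_force: 0.0
```

```bash
python3 -c "
from h import *
to([.565,.0173,.243],4.7)"
```

```text
t 3.35 pos [0.5661 0.0188 0.2485] xang 4.8 F [ 0.02  0.43 -0.14] w -0.0001 move [-0.0013  0.0014  0.0055] roll 0.0018
```

Request:
{"api": "carry_out", "payload": {
  "moves": [
    [-0.001,0.001,0.001,0.002,0],
    [-0.001,0.001,0.002,0.002,0],
    [-0.001,0.001,0.003,0.002,0],
    [-0.001,0.001,0.004,0.002,0],
    [-0.001,0.001,0.0045,0.002,0],
    [-0.001,0.001,0.0048,0.002,0],
    [-0.001,0.001,0.005,0.002,0],
    [-0.001,0.001,0.005,0.002,0]
  ]
}}

```text
clock: 4.15
tcp_pos: [0.5653, 0.0178, 0.2434]
orientation: [-3.139, -0.128, -0.001]
contact_force: [0.1, 0.1, 2.5]
grip_width: 0.0001
gripper_force: 1.4
```

```bash
python3 -c "
from h import *
to([.565,.0173,.243],4.7)"
```

```text
t 4.15 pos [0.5653 0.0178 0.2434] xang 4.67 F [0.15 0.12 2.51] w 0.0001 move [-0.0003  0.0005  0.0004] roll -0.0006
```

Request:
{"api": "carry_out", "payload": {
  "moves": [
    [0,0,0.0001,0,0],
    [0.002,0,0.0001,0,0],
    [0.004,0,0.0001,0,0],
    [0.006,0,0.0001,0,0],
    [0.009,0,0.0001,0,0],
    [0.012,0,0.0001,0,0],
    [0.015,0,0.0001,0,0],
    [0.017,0,0.0001,0,0]
  ]
}}

```text
clock: 4.95
tcp_pos: [0.5826, 0.0192, 0.2434]
orientation: [-3.139, -0.128, -0.001]
contact_force: [-0.2, 0.3, 5.3]
grip_width: -0.0
gripper_force: 2.9
```

```bash
cat >> h.py <<'E'
def rods():
    g=cv2.cvtColor(grab('top'),cv2.COLOR_RGB2GRAY)
    m=np.zeros_like(g);m[154:228,225:338]=(g[154:228,225:338]>85)
    n,l,s,ce=cv2.connectedComponentsWithStats(m)
    for i in range(1,n):
        if s[i,4]<15: continue
        v,u=np.nonzero(l==i);P=np.array([onz('top',x,y,.066)[:2] for x,y in zip(u,v)])
        mu=P.mean(0);w=np.linalg.svd(P-mu,full_matrices=False)[2][0];t=(P-mu)@w
        e=[mu+w*t.min(),mu+w*t.max()]
        print('comp',s[i,4],mu.round(4),np.degrees(np.arctan2(w[1],w[0])).round(1),np.round(e,4).tolist())
E
python3 -c "
from h import *
to([.565,.0173,.243],4.7);rods()"
```

```text
t 4.95 pos [0.5826 0.0192 0.2434] xang 4.66 F [-0.18  0.31  5.3 ] w -0.0 move [-0.0177  0.0004  0.0004] roll -0.0006
comp 717 [0.6032 0.1015] 148.6 [[0.6528, 0.0712], [0.543, 0.1382]]
comp 103 [ 0.587  -0.0449] -84.8 [[0.5826, 0.0022], [0.5902, -0.0803]]
comp 286 [ 0.5023 -0.0082] -84.8 [[0.4929, 0.0943], [0.5109, -0.1023]]
```

Force is 5 N and the rod has moved about 9 mm for 17 mm of tip travel, so it is rolling without slip. Continuing.

Request:
{"api": "carry_out", "payload": {
  "moves": [
    [0.002,0,0,0,0],
    [0.005,0,0,0,0],
    [0.008,0,0,0,0],
    [0.011,0,0,0,0],
    [0.014,0,0,0,0],
    [0.016,0,0,0,0],
    [0.017,0,0,0,0],
    [0.017,0,0,0,0]
  ]
}}

```text
clock: 5.8
tcp_pos: [0.5993, 0.0206, 0.2431]
orientation: [3.139, 0.128, 0.001]
contact_force: [1.3, -0.2, 3.7]
grip_width: -0.0
gripper_force: 1.9
```

```bash
python3 -c "
from h import *
to([.565,.0173,.243],4.7);rods()"
```

```text
t 5.8 pos [0.5993 0.0206 0.2431] xang 4.67 F [ 1.33 -0.23  3.65] w -0.0 move [-0.0345  0.0005  0.0001] roll -0.0006
comp 454 [0.6114 0.1066] 147.0 [[0.6486, 0.0825], [0.5634, 0.1378]]
comp 153 [ 0.5933 -0.0227] -84.7 [[0.5864, 0.0516], [0.5986, -0.0805]]
comp 294 [ 0.5022 -0.0059] -85.0 [[0.4934, 0.0943], [0.5107, -0.1023]]
```

Half a turn at constant height and force. Now I'll lift, set back and roll a second half.

Request:
{"api": "carry_out", "payload": {
  "moves": [
    [0,0,-0.004,0,0],
    [0,0,-0.006,0,0],
    [-0.009,0,-0.006,0,0],
    [-0.017,0,-0.006,0,0],
    [-0.017,0,-0.004,0,0],
    [-0.017,0,-0.002,0,0],
    [-0.017,0,-0.001,0,0],
    [-0.017,0,-0.0003,0,0]
  ]
}}

```text
clock: 6.65
tcp_pos: [0.5823, 0.0193, 0.2433]
orientation: [-3.139, -0.128, -0.0]
contact_force: [-1.4, 0.9, 5.4]
grip_width: -0.0003
gripper_force: 2.5
```

Request:
{"api": "carry_out", "payload": {
  "moves": [
    [0,0,0.0002,0,0],
    [0,0,0.0003,0,0],
    [0,0,0.0003,0,0],
    [0,0,0.0003,0,0],
    [0,0,0.0003,0,0],
    [0,0,0.0003,0,0],
    [0,0,0.0003,0,0],
    [0,0,0.0003,0,0]
  ]
}}

```text
clock: 7.45
tcp_pos: [0.5823, 0.0192, 0.2433]
orientation: [-3.139, -0.128, -0.001]
contact_force: [0.7, 1.2, 4.6]
grip_width: -0.0001
gripper_force: 2.6
```

```bash
python3 -c "
from h import *
to([.565,.0173,.243],4.7);rods()"
```

```text
t 7.45 pos [0.5823 0.0192 0.2433] xang 4.66 F [0.71 1.2  4.63] w -0.0001 move [-0.0174  0.0005  0.0003] roll -0.0007
comp 729 [0.603  0.1012] 148.8 [[0.6526, 0.0712], [0.5371, 0.141]]
comp 71 [ 0.596 -0.056] -83.5 [[0.5925, -0.0253], [0.5987, -0.0805]]
comp 285 [ 0.5023 -0.0084] -84.7 [[0.4929, 0.0943], [0.5109, -0.1023]]
```

Request:
{"api": "carry_out", "payload": {
  "moves": [
    [0.002,0,0,0,0],
    [0.004,0,0,0,0],
    [0.006,0,0,0,0],
    [0.008,0,0,0,0],
    [0.01,0,0,0,0],
    [0.012,0,0,0,0],
    [0.014,0,0,0,0],
    [0.016,0,0,0,0]
  ]
}}

```text
clock: 8.3
tcp_pos: [0.5982, 0.0205, 0.2434]
orientation: [-3.139, -0.128, -0.0]
contact_force: [-0.4, 0.7, 7.1]
grip_width: -0.0002
gripper_force: 3.2
```

Request:
{"api": "carry_out", "payload": {
  "moves": [
    [0.002,0,0,0,0],
    [0.004,0,0,0,0],
    [0.007,0,0,0,0],
    [0.01,0,0,0,0],
    [0.013,0,0,0,0],
    [0.016,0,0,0,0],
    [0.017,0,0,0,0],
    [0.017,0,0,0,0]
  ]
}}

```text
clock: 9.1
tcp_pos: [0.6152, 0.0219, 0.2433]
orientation: [-3.139, -0.128, -0.001]
contact_force: [0.4, 1.9, 5.1]
grip_width: -0.0001
gripper_force: 2.5
```

Request:
{"api": "carry_out", "payload": {
  "moves": [
    [0,0,-0.004,0,0],
    [0,0,-0.01,0,0],
    [-0.009,0,-0.03,-0.15,0],
    [-0.009,0,-0.05,-0.3,0.01],
    [-0.009,0,-0.05,-0.45,0.03],
    [-0.009,0,-0.05,-0.6,0.03],
    [-0.009,0,-0.05,-0.75,0.03],
    [-0.009,0,-0.05,-0.9,0.03]
  ]
}}

```text
clock: 9.9
tcp_pos: [0.6056, 0.0209, 0.2932]
orientation: [2.766, 1.488, -0.001]
contact_force: [-0.3, -0.1, -0.1]
grip_width: 0.03
gripper_force: 0.0
```

```bash
python3 -c "
from h import *
to([.565,.0173,.243],94.7);rods()"
```

```text
t 9.9 pos [0.6056 0.0209 0.2932] xang 56.57 F [-0.32 -0.09 -0.07] w 0.03 move [-0.0253 -0.0319  0.0503] roll -0.6656
comp 1134 [0.5901 0.095 ] 166.8 [[0.6457, 0.0819], [0.5264, 0.11]]
comp 137 [ 0.6109 -0.0322] 94.8 [[0.6147, -0.0785], [0.607, 0.0144]]
comp 228 [ 0.5039 -0.0272] -84.3 [[0.4963, 0.0482], [0.5115, -0.1023]]
comp 250 [0.4724 0.1118] -138.4 [[0.4972, 0.1338], [0.4489, 0.0909]]
```

The height stayed at 0.2433-0.2434 over more than a full turn, so this rod runs true. I'll grasp it at its middle, (0.606, 0.021).

Request:
{"api": "carry_out", "payload": {
  "moves": [
    [0,0,0.0,-0.15,0.03],
    [0,0,0.01,-0.3,0.03],
    [0,0,0.02,-0.45,0.03],
    [0,0,0.02,-0.6,0.03],
    [0,0,0.03,-0.666,0.03],
    [0,0,0.04,-0.666,0.03],
    [0,0,0.05,-0.666,0.03],
    [0,0,0.054,-0.666,0.03]
  ]
}}

```text
clock: 10.75
tcp_pos: [0.6054, 0.0211, 0.2377]
orientation: [-2.137, -2.302, 0.003]
contact_force: [-0.6, -0.1, 0.2]
grip_width: 0.0298
gripper_force: 0.0
```

Request:
{"api": "carry_out", "payload": {
  "moves": [
    [0,0,0.002,0,0.03],
    [0,0,0.004,0,0.03],
    [0,0,0.0045,0,0.03],
    [0,0,0.0045,0,0.02],
    [0,0,0.0045,0,0],
    [0,0,0.0045,0,0],
    [0,0,0.0045,0,0],
    [0,0,0.0045,0,0]
  ],
  "force": 40
}}

```text
clock: 11.55
tcp_pos: [0.6061, 0.0211, 0.235]
orientation: [2.135, 2.305, 0.001]
contact_force: [-1.3, 0.7, 4.5]
grip_width: 0.0078
gripper_force: 39.2
```

Request:
{"api": "carry_out", "payload": {
  "moves": [
    [0,0,0.0,0,0],
    [0,0,-0.01,0,0],
    [0,0,-0.02,0,0],
    [0,0,-0.04,0,0],
    [0,0,-0.06,0,0],
    [0,0,-0.08,0,0],
    [0,0,-0.09,0,0],
    [0,0,-0.09,0,0]
  ]
}}

```text
clock: 12.35
tcp_pos: [0.6065, 0.021, 0.3263]
orientation: [2.134, 2.303, 0.004]
contact_force: [0.3, -0.5, -1.5]
grip_width: 0.0081
gripper_force: 39.1
```

```bash
python3 - <<'E'
from h import *
to([.445,.3075,.29],5.5)
im=grab('side','pics/s2.png')
im=grab('top','pics/t2.png');g=cv2.cvtColor(im,cv2.COLOR_RGB2HSV)
m=((g[...,0]>18)&(g[...,0]<40)&(g[...,1]>35)&(g[...,2]>110)).astype(np.uint8);m[:,:100]=0;m[:,185:]=0;m[:170]=0;m[300:]=0
n,l,s,c=cv2.connectedComponentsWithStats(m)
for i in range(1,n):
    if s[i,4]>10: print(s[i],c[i].round(1),onz('top',*c[i],.045)[:2].round(4))
cv2.imwrite('pics/fr.png',np.hstack([cv2.resize(x,None,fx=9,fy=9,interpolation=2) for x in (im[180:210,125:170,::-1],im[258:288,125:170,::-1])])[:600,:810])
E
```

```text
t 12.35 pos [0.6065 0.021  0.3263] xang 94.39 F [ 0.32 -0.5  -1.45] w 0.0081 move [ 0.298  -0.1392  0.036 ] roll 1.5514
[123 182   5   4  17] [124.6 183.5] [0.5745 0.3811]
[140 188  17  13 127] [148.2 194.4] [0.5453 0.3217]
[149 267  16  12 135] [156.4 272.8] [0.3507 0.2967]
[142 272   3   7  11] [143.2 275.1] [0.346  0.3283]
```

View pics/s2.png

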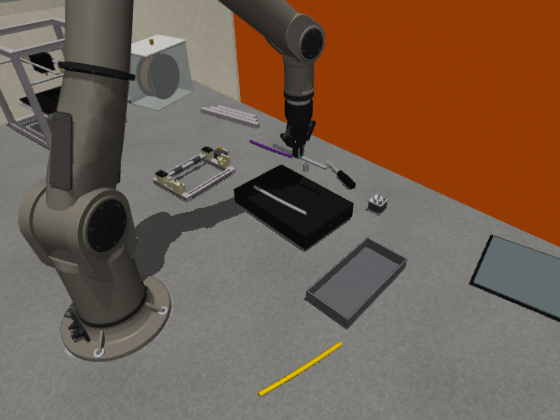

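The side view shows the rod held level at the gripper, about (300,155), with the bowed rod still on the plate. Now a closer look at the two open holders.

View pics/fr.png

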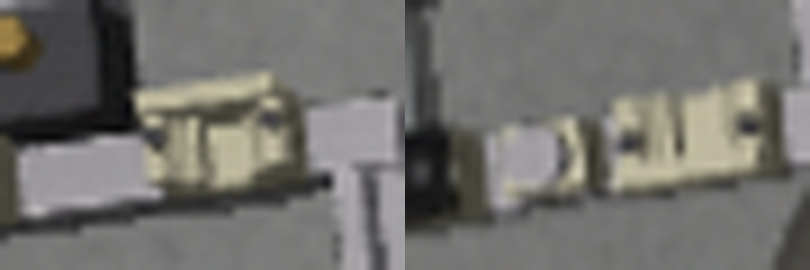

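```bash
python3 - <<'E'
from h import *
im=cv2.imread('pics/t2.png');g=cv2.cvtColor(im,cv2.COLOR_BGR2GRAY).astype(float)
def edge(v0,v1,ua,ub,sl,z,sgn):
    # strongest signed horizontal gradient near line u=ua+(v-v0)*sl
    P=[]
    for v in range(v0,v1):
        u0=ua+(v-v0)*sl;us=np.arange(int(u0-5),int(u0+6));d=sgn*(g[v,us+1]-g[v,us-1]);i=d.argmax()
        if 0<i<10:
            a,b,c=d[i-1:i+2];o=(a-c)/(2*(a-2*b+c)+1e-9);P.append(onz('top',us[i]+o,v,z)[:2])
    P=np.array(P);k,b=np.polyfit(P[:,0],P[:,1],1);res=P[:,1]-k*P[:,0]-b
    q=abs(res)<.003;k,b=np.polyfit(P[q,0],P[q,1],1)
    print('ang',np.degrees(np.arctan(k)).round(2),'y at x=.445',(k*.445+b).round(4),len(P),q.sum(),res[q].std().round(4))
# right rail outer edge: bright->dark going right
edge(200,268,170.5,0,.1,.02,-1)
edge(208,275,104,0,.1,.02,1)
S=[(125+155/9,180+135/9),(125+268/9,180+118/9),(125+223/9,258+140/9),(125+343/9,258+123/9)]
for z in(.04,.048):
    w=np.array([onz('top',*p,z)[:2] for p in S]);print(z,w.round(4).tolist());a=(w[0]+w[1])/2;b=(w[2]+w[3])/2;d=a-b
    print('mid',((a+b)/2).round(4),'len',np.hypot(*d).round(4),'ang',np.degrees(np.arctan2(d[1],d[0])).round(2),[np.degrees(np.arctan2(-(q[0][0]-q[1][0])*-1*-1,q[0][1]-q[1][1])).round(2) for q in((w[0],w[1]),(w[2],w[3]))])
# side-view: same screws check left to tool
E
```

```text
ang 7.11 y at x=.445 0.2635 64 63 0.0004
ang 7.11 y at x=.445 0.4217 67 67 0.0003
0.04 [[0.5452, 0.338], [0.5493, 0.3069], [0.3496, 0.3139], [0.3533, 0.2818]]
mid [0.4493 0.3101] len 0.1974 ang 7.16 [np.float64(7.51), np.float64(6.55)]
0.048 [[0.5434, 0.3357], [0.5475, 0.3048], [0.3491, 0.3117], [0.3528, 0.2798]]
mid [0.4482 0.308 ] len 0.196 ang 7.16 [np.float64(7.51), np.float64(6.55)]
```

```bash
python3 - <<'E'
from h import *
im=cv2.imread('pics/t2.png');g=cv2.cvtColor(im,cv2.COLOR_BGR2GRAY)
for y in(.4217,.2635,.4347): print(y,proj('top',[.445,y,.02]))
print(g[235,95:185])
for p in [(116.25,198.75),(123,278)]: print(onz('top',*p,.05)[:2])
s=np.array([.4482,.308]);t=np.radians(7.1);ex=np.array([np.cos(t),np.sin(t)]);ey=np.array([-ex[1],ex[0]])
for q in (98,-98,104,-104): print(q,[np.round(proj('top',[*(s+ex*q/1e3+ey*k/1e3),z]),1) for k,z in((0,.03),(0,.048),(-13,.048),(13,.048))])
to([*s,.30],7.1)
E
```

```text
0.4217 (np.float64(109.60758085446403), np.float64(236.64694330806284))
0.2635 (np.float64(173.20986059794453), np.float64(235.04577081777575))
0.4347 (np.float64(104.35554931008735), np.float64(236.78010206270247))
[119 117 118 118 118 119 118 120 121 131 150 152 138  80  94 155 157 144
  51  49  81 124 122 122 126 148 149 113  61  71  85 118 118 119 119 122
 120 119 117 117 115 116 116 117 117 118 117 117 118 118 117 119 121 121
 121 123 118 116 118 119 119 114 115 120 122 119 119 120 119 118 110 149
 157 139  88 106 153 162 136  75  97 117 116 116 119 118 117 120 122 119]
[0.53497722 0.39867161]
[0.340171   0.37470488]
98 [array([150.5, 195.6]), array([148.5, 194.1]), array([153.8, 193.3]), array([143.3, 194.8])]
-98 [array([158.3, 273. ]), array([156.4, 272.6]), array([161.8, 271.8]), array([151. , 273.4])]
104 [array([150.3, 193.3]), array([148.3, 191.7]), array([153.5, 191. ]), array([143.1, 192.5])]
-104 [array([158.5, 275.4]), array([156.7, 275.1]), array([162.1, 274.3]), array([151.2, 275.9])]
t 12.45 pos [0.6057 0.0212 0.3242] xang 94.4 F [-0.33  0.48 -1.55] w 0.0079 move [ 0.298  -0.135   0.0243] roll 1.5237
```

The screw midpoint, the frame rails and the capped pair all put the seat at about (0.448, 0.308) and 7.1°. Carrying the rod there.

Request:
{"api": "carry_out", "payload": {
  "moves": [
    [0.03,-0.014,0,0.1,0],
    [0.07,-0.03,0,0.24,0],
    [0.11,-0.05,0,0.38,0],
    [0.15,-0.068,0,0.52,0],
    [0.19,-0.086,0,0.66,0],
    [0.23,-0.104,0,0.8,0],
    [0.26,-0.118,0,0.94,0],
    [0.28,-0.127,0,1.08,0]
  ]
}}

```text
clock: 13.25
tcp_pos: [0.4558, 0.2932, 0.3233]
orientation: [3.017, 0.876, -0.004]
contact_force: [0.1, -0.1, -1.1]
grip_width: 0.0086
gripper_force: 39.1
```

```bash
python3 - <<'E'
from h import *
to([.4482,.308,.27],7.1)
for p in [(178.75,274.5),(170.5,191.2)]: print(onz('top',*p,.02)[:2])
E
```

```text
t 13.25 pos [0.4558 0.2932 0.3233] xang 32.38 F [ 0.06 -0.13 -1.08] w 0.0086 move [ 0.0017 -0.0165  0.0533] roll 0.4413
[0.34649131 0.24805377]
[0.55796904 0.27236622]
```

Request:
{"api": "carry_out", "payload": {
  "moves": [
    [0.001,-0.008,0.01,0.14,0],
    [0.001,-0.0165,0.02,0.28,0],
    [0.001,-0.0165,0.03,0.42,0],
    [0.001,-0.0165,0.04,0.4413,0],
    [0.001,-0.0165,0.05,0.4413,0],
    [0.001,-0.0165,0.053,0.4413,0],
    [0.001,-0.0165,0.053,0.4413,0],
    [0.001,-0.0165,0.053,0.4413,0]
  ]
}}

```text
clock: 14.05
tcp_pos: [0.4503, 0.3048, 0.2719]
orientation: [-3.135, -0.198, -0.0]
contact_force: [-0.5, -0.1, -0.6]
grip_width: 0.0081
gripper_force: 39.2
```

```bash
python3 - <<'E'
from h import *
to([.4478,.308,.23],7.1)
a=grab('top','pics/t3.png');b=grab('side','pics/s3.png')
A=cv2.resize(a[165:295,90:190,::-1],None,fx=4,fy=4,interpolation=2);B=cv2.resize(b[110:215,140:245,::-1],None,fx=3.8,fy=3.8,interpolation=2)
c=np.zeros((520,800,3),np.uint8);c[:520,:400]=A;c[:B.shape[0],400:400+B.shape[1]]=B[:,:400];cv2.imwrite('pics/c3.png',c)
E
```

```text
t 14.05 pos [0.4503 0.3048 0.2719] xang 7.24 F [-0.48 -0.1  -0.57] w 0.0081 move [-0.0021 -0.0035  0.0419] roll 0.0025
```

View pics/c3.png

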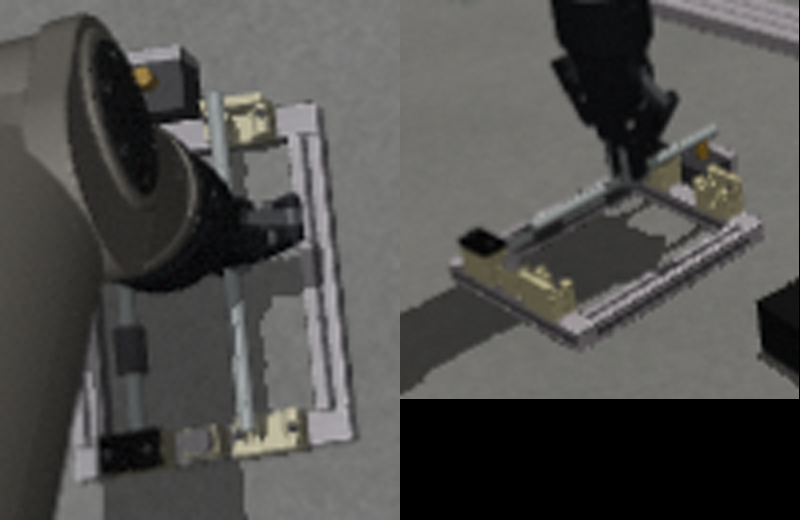

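The rod hangs level above the open slots. Its ends are at about (144,188) and (152,272) in the top picture. Computing the end positions in the frame axes.

```bash
python3 - <<'E'
from h import *
a=onz('top',144,187.9,.105)[:2];b=onz('top',151.75,272.6,.105)[:2];d=a-b
print(a,b,np.hypot(*d),np.degrees(np.arctan2(d[1],d[0])),'mid',(a+b)/2)
o,T=st();print('tcp',o['tcp_pos'])
u=onz('side',140+(400+315-400)/3.8,110+130/3.8,.102);v=onz('side',140+(505-400)/3.8,110+240/3.8,.102);print(u,v)
E
```

```text
[0.54766438 0.31534401] [0.34794617 0.29182371] 0.20109840541908142 6.716638448372144 mid [0.44780528 0.30358386]
tcp [0.4502611  0.30492191 0.27208439]
[0.55026224 0.31541328 0.102     ] [0.32578155 0.29135954 0.102     ]
```

Request:
{"api": "carry_out", "payload": {
  "moves": [
    [0.0005,-0.004,0.0,0.002,0],
    [0.0005,-0.004,0.01,0.002,0],
    [0.0005,-0.004,0.02,0.002,0],
    [0.0005,-0.004,0.03,0.002,0],
    [0.0005,-0.004,0.036,0.002,0],
    [0.0005,-0.004,0.042,0.002,0],
    [0.0005,-0.004,0.048,0.002,0],
    [0.0005,-0.004,0.052,0.002,0]
  ]
}}

```text
clock: 14.95
tcp_pos: [0.4499, 0.309, 0.2191]
orientation: [3.135, 0.195, -0.0]
contact_force: [-0.1, 0.3, -2.2]
grip_width: 0.008
gripper_force: 39.2
```

```bash
python3 - <<'E'
from h import *
to([.4503,.309,.2055],7.1);grab('side','pics/s4.png')
E
```

```text
t 14.95 pos [0.4499 0.309  0.2191] xang 7.1 F [-0.07  0.31 -2.21] w 0.008 move [0.0004 0.0001 0.0136] roll 0.0001
```

Request:
{"api": "carry_out", "payload": {
  "moves": [
    [0,0,0.002,0,0],
    [0,0,0.004,0,0],
    [0,0,0.006,0,0],
    [0,0,0.008,0,0],
    [0,0,0.009,0,0],
    [0,0,0.01,0,0],
    [0,0,0.011,0,0],
    [0,0,0.011,0,0]
  ]
}}

```text
clock: 15.8
tcp_pos: [0.45, 0.3088, 0.2085]
orientation: [3.135, 0.194, 0.0]
contact_force: [0.3, -0.6, -1.6]
grip_width: 0.0079
gripper_force: 39.1
```

```bash
python3 - <<'E'
from h import *
to([.4503,.309,.205],7.1)
E
```

```text
t 15.8 pos [0.45   0.3088 0.2085] xang 7.1 F [ 0.34 -0.59 -1.64] w 0.0079 move [ 0.0004 -0.0001  0.0035] roll -0.0
```

Request:
{"api": "carry_out", "payload": {
  "moves": [
    [0,0,0.001,0,0],
    [0,0,0.0015,0,0],
    [0,0,0.002,0,0],
    [0,0,0.0025,0,0],
    [0,0,0.003,0,0],
    [0,0,0.003,0,0],
    [0,0,0.003,0,0],
    [0,0,0.003,0,0]
  ]
}}

```text
clock: 16.6
tcp_pos: [0.45, 0.3088, 0.2056]
orientation: [3.135, 0.194, 0.0]
contact_force: [0.9, -3.8, 0.3]
grip_width: 0.0079
gripper_force: 39.2
```

Request:
{"api": "carry_out", "payload": {
  "moves": [
    [0,0.0005,0.0,0,0],
    [0,0.001,0.0,0,0],
    [0,0.001,0.0004,0,0],
    [0,0.001,0.0006,0,0],
    [0,0.001,0.0006,0,0],
    [0,0.001,0.0006,0,0],
    [0,0.001,0.0006,0,0],
    [0,0.001,0.0006,0,0]
  ]
}}

```text
clock: 17.4
tcp_pos: [0.45, 0.3082, 0.205]
orientation: [-3.135, -0.195, 0.0]
contact_force: [0.3, -0.3, -0.6]
grip_width: 0.0079
gripper_force: 39.2
```

Request:
{"api": "carry_out", "payload": {
  "moves": [
    [0,0,0.0,0,0.012],
    [0,0,0.0,0,0.016],
    [0,0,0.0,0,0.022],
    [0,0,0.0,0,0.024],
    [0,0,0.0,0,0.024],
    [0,0,-0.01,0,0.024],
    [0,0,-0.02,0,0.024],
    [0,0,-0.03,0,0.024]
  ]
}}

```text
clock: 18.2
tcp_pos: [0.4502, 0.3081, 0.2362]
orientation: [-3.135, -0.195, -0.001]
contact_force: [-0.1, -0.1, 0.1]
grip_width: 0.0242
gripper_force: 0.0
```

Request:
{"api": "carry_out", "payload": {
  "moves": [
    [0,0.02,-0.04,0,0.02],
    [0,0.06,-0.08,0,0],
    [0,0.1,-0.09,0,0],
    [0,0.15,-0.09,0,0],
    [0,0.2,-0.09,0,0],
    [0,0.25,-0.09,0,0],
    [0,0.3,-0.09,0,0],
    [0,0.31,-0.09,0,0]
  ]
}}

```text
clock: 19.0
tcp_pos: [0.4882, -0.0058, 0.3265]
orientation: [3.135, 0.181, 0.004]
contact_force: [0.1, -0.4, -0.1]
grip_width: -0.0001
gripper_force: 0.0
```

```bash
python3 - <<'E'
from h import *
a=grab('top','pics/t5.png');b=grab('side','pics/s5.png')
A=cv2.resize(a[165:295,90:190,::-1],None,fx=4,fy=4,interpolation=2);B=cv2.resize(b[130:210,140:245,::-1],None,fx=3.8,fy=3.8,interpolation=2)
c=np.zeros((520,800,3),np.uint8);c[:520,:400]=A;c[:B.shape[0],400:800]=B[:,:400];cv2.imwrite('pics/c5.png',c)
to([.494,-.0029,.26],4.8);rods()
E
```

```text
Traceback (most recent call last):
ValueError: could not broadcast input array from shape (304,399,3) into shape (304,400,3)
```

```bash
python3 - <<'E'
from h import *
a=cv2.imread('pics/t5.png');b=cv2.imread('pics/s5.png')
A=cv2.resize(a[165:295,90:190],(400,520),interpolation=2);B=cv2.resize(b[130:210,140:245],(400,305),interpolation=2)
c=np.zeros((520,800,3),np.uint8);c[:520,:400]=A;c[:305,400:800]=B;cv2.imwrite('pics/c5.png',c)
to([.494,-.0035,.26],4.8);rods()
E
```

```text
t 19.1 pos [ 0.4884 -0.0019  0.3258] xang 6.82 F [0.27 0.56 0.53] w -0.0002 move [0.0053 0.0023 0.0659] roll 0.0352
comp 217 [0.613  0.0709] 151.1 [[0.6412, 0.0553], [0.5726, 0.0932]]
comp 52 [0.6317 0.0314] -80.3 [[0.629, 0.0468], [0.6344, 0.0155]]
comp 1822 [0.5519 0.0026] 145.6 [[0.6453, -0.0614], [0.448, 0.0738]]
comp 82 [ 0.5084 -0.0734] -82.7 [[0.5047, -0.0447], [0.512, -0.1019]]
```

View pics/c5.png

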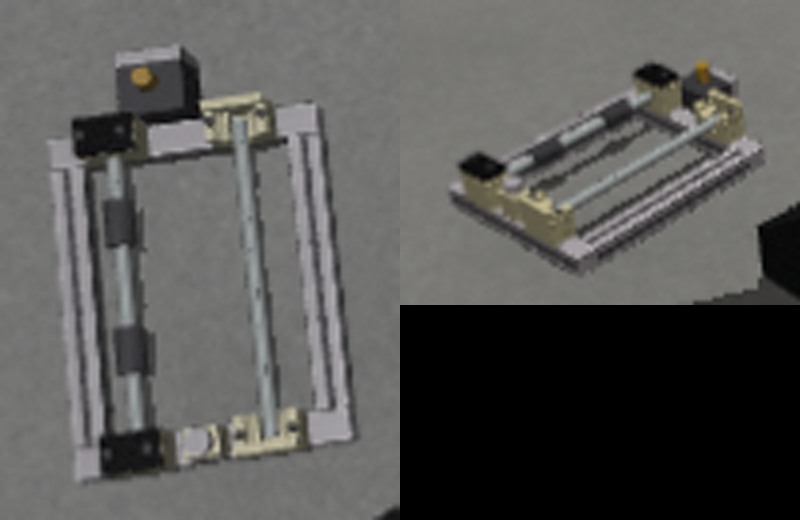

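The straight rod is seated in both holders, between the end walls. Next I'll roll the bowed one.

Request:
{"api": "carry_out", "payload": {
  "moves": [
    [0.0043,0.0023,0.02,0.035,0],
    [0.0043,0.0023,0.04,0.035,0],
    [0.0043,0.0023,0.06,0.035,0],
    [0.0043,0.0023,0.07,0.035,0],
    [0.0043,0.0023,0.077,0.035,0],
    [0.0043,0.0023,0.077,0.035,0],
    [0.0043,0.0023,0.077,0.035,0],
    [0.0043,0.0023,0.077,0.035,0]
  ]
}}

```text
clock: 19.95
tcp_pos: [0.4933, -0.0012, 0.2487]
orientation: [-3.138, -0.14, -0.002]
contact_force: [0.4, -0.3, 0.9]
grip_width: -0.0002
gripper_force: 0.0
```

```bash
python3 - <<'E'
from h import *
to([.493,-.0035,.2435],4.8)
E
```

```text
t 19.95 pos [ 0.4933 -0.0012  0.2487] xang 5.11 F [ 0.44 -0.26  0.94] w -0.0002 move [-0.0005  0.0023  0.0052] roll 0.0055
```

Request:
{"api": "carry_out", "payload": {
  "moves": [
    [0,0.002,0.0,0.005,0],
    [0,0.002,0.001,0.005,0],
    [0,0.002,0.002,0.005,0],
    [0,0.002,0.003,0.005,0],
    [0,0.002,0.004,0.005,0],
    [0,0.002,0.0046,0.005,0],
    [0,0.002,0.005,0.005,0],
    [0,0.002,0.005,0.005,0]
  ]
}}

```text
clock: 20.75
tcp_pos: [0.4932, -0.0034, 0.2433]
orientation: [-3.138, -0.132, -0.0]
contact_force: [-1.5, 0.5, 5.7]
grip_width: 0.0
gripper_force: 2.7
```

```bash
python3 - <<'E'
from h import *
to([.493,-.0035,.2435],4.8)
E
```

```text
t 20.75 pos [ 0.4932 -0.0034  0.2433] xang 4.81 F [-1.54  0.46  5.75] w 0.0 move [-0.0003  0.0001 -0.0002] roll 0.0002
```

Request:
{"api": "carry_out", "payload": {
  "moves": [
    [0.00053,0,-0.00013,0,0],
    [0.00106,0,-0.00026,0,0],
    [0.0016,0,-0.00039,0,0],
    [0.00215,0,-0.00052,0,0],
    [0.0027,0,-0.00065,0,0],
    [0.00326,0,-0.00077,0,0],
    [0.00364,0,-0.00085,0,0],
    [0.00364,0,-0.00085,0,0]
  ]
}}

```text
clock: 21.55
tcp_pos: [0.4969, -0.003, 0.2441]
orientation: [-3.139, -0.132, -0.0]
contact_force: [-1.5, -0.6, 5.1]
grip_width: -0.0002
gripper_force: 2.6
```

```bash
python3 - <<'E'
from h import *
to([.493,-.0035,.2435],4.8)
E
```

```text
t 21.55 pos [ 0.4969 -0.003   0.2441] xang 4.81 F [-1.47 -0.64  5.14] w -0.0002 move [-0.0039  0.0001  0.0006] roll 0.0002
```

Force held at 5 N while the tip rose 0.85 mm, so this is the bowed rod, as expected. Continuing.

Request:
{"api": "carry_out", "payload": {
  "moves": [
    [0.00076,0,-0.00016,0,0],
    [0.00154,0,-0.00032,0,0],
    [0.00232,0,-0.00047,0,0],
    [0.00312,0,-0.00061,0,0],
    [0.00393,0,-0.00075,0,0],
    [0.00454,0,-0.00085,0,0],
    [0.00494,0,-0.00091,0,0],
    [0.00494,0,-0.00091,0,0]
  ]
}}

```text
clock: 22.35
tcp_pos: [0.5019, -0.0026, 0.245]
orientation: [-3.139, -0.132, -0.001]
contact_force: [-0.2, 0.7, 6.4]
grip_width: 0.0
gripper_force: 2.6
```

```bash
python3 - <<'E'
from h import *
to([.493,-.0035,.2435],4.8)
x=lambda t:10*t+2.5*(1-np.cos(t))
for a,ds in((45,(50,55,60,65,70,74,75)),(75,(80,85,90,95,100,104,105)),(105,(110,115,120,125,130,134,135)),(135,(140,145,150,155,160,166,172,180))):
    a=np.radians(a);t=np.radians(ds);print(ds,(x(t)-x(a)).round(2),(2.5*(np.sin(t)-np.sin(a))).round(2))
E
```

```text
t 22.35 pos [ 0.5019 -0.0026  0.245 ] xang 4.82 F [-0.23  0.72  6.4 ] w 0.0 move [-0.009   0.0002  0.0015] roll 0.0003
(50, 55, 60, 65, 70, 74, 75) [1.03 2.08 3.14 4.2  5.28 6.14 6.36] [0.15 0.28 0.4  0.5  0.58 0.64 0.65]
(80, 85, 90, 95, 100, 104, 105) [1.09 2.17 3.27 4.36 5.44 6.31 6.53] [0.05 0.08 0.09 0.08 0.05 0.01 0.  ]
(110, 115, 120, 125, 130, 134, 135) [1.08 2.15 3.22 4.28 5.32 6.15 6.36] [-0.07 -0.15 -0.25 -0.37 -0.5  -0.62 -0.65]
(140, 145, 150, 155, 160, 166, 172, 180) [1.02 2.03 3.02 3.99 4.94 6.07 7.17 8.59] [-0.16 -0.33 -0.52 -0.71 -0.91 -1.16 -1.42 -1.77]
```

Request:
{"api": "carry_out", "payload": {
  "moves": [
    [0.00103,0,-0.00015,0,0],
    [0.00208,0,-0.00028,0,0],
    [0.00314,0,-0.0004,0,0],
    [0.0042,0,-0.0005,0,0],
    [0.00528,0,-0.00058,0,0],
    [0.00614,0,-0.00064,0,0],
    [0.00636,0,-0.00065,0,0],
    [0.00636,0,-0.00065,0,0]
  ]
}}

```text
clock: 23.15
tcp_pos: [0.5083, -0.002, 0.2455]
orientation: [-3.139, -0.132, -0.001]
contact_force: [-0.3, 0.5, 4.9]
grip_width: -0.0004
gripper_force: 2.6
```

Request:
{"api": "carry_out", "payload": {
  "moves": [
    [0.00109,0,-5e-05,0,0],
    [0.00217,0,-8e-05,0,0],
    [0.00327,0,-9e-05,0,0],
    [0.00436,0,-8e-05,0,0],
    [0.00544,0,-5e-05,0,0],
    [0.00631,0,-1e-05,0,0],
    [0.00653,0,0,0,0],
    [0.00653,0,0,0,0]
  ]
}}

```text
clock: 23.95
tcp_pos: [0.5147, -0.0015, 0.2455]
orientation: [3.139, 0.132, 0.001]
contact_force: [-0.3, 0.5, 5.4]
grip_width: 0.0003
gripper_force: 2.5
```

Request:
{"api": "carry_out", "payload": {
  "moves": [
    [0.00108,0,7e-05,0,0],
    [0.00215,0,0.00015,0,0],
    [0.00322,0,0.00025,0,0],
    [0.00428,0,0.00037,0,0],
    [0.00532,0,0.0005,0,0],
    [0.00615,0,0.00062,0,0],
    [0.00636,0,0.00065,0,0],
    [0.00636,0,0.00065,0,0]
  ]
}}

```text
clock: 24.75
tcp_pos: [0.521, -0.0009, 0.2448]
orientation: [3.139, 0.132, 0.0]
contact_force: [0.6, 1.8, 4.6]
grip_width: 0.0002
gripper_force: 2.4
```

Request:
{"api": "carry_out", "payload": {
  "moves": [
    [0.00102,0,0.00016,0,0],
    [0.00203,0,0.00033,0,0],
    [0.00302,0,0.00052,0,0],
    [0.00399,0,0.00071,0,0],
    [0.00494,0,0.00091,0,0],
    [0.00607,0,0.00116,0,0],
    [0.00717,0,0.00142,0,0],
    [0.00859,0,0.00177,0,0]
  ]
}}

```text
clock: 25.55
tcp_pos: [0.5296, -0.0003, 0.2432]
orientation: [-3.139, -0.132, -0.0]
contact_force: [-0.7, 0.9, 9.3]
grip_width: -0.0001
gripper_force: 4.8
```

```bash
python3 - <<'E'
from h import *
to([.493,-.0035,.2435],4.8);rods()
E
```

```text
t 25.55 pos [ 5.296e-01 -3.000e-04  2.432e-01] xang 4.81 F [-0.72  0.89  9.31] w -0.0001 move [-0.0367  0.0001 -0.0003] roll 0.0002
comp 611 [0.5479 0.071 ] 143.5 [[0.6419, 0.0014], [0.47, 0.1286]]
comp 167 [ 0.6145 -0.0394] 166.6 [[0.6381, -0.045], [0.5767, -0.0304]]
comp 25 [ 0.6116 -0.0559] 157.1 [[0.6349, -0.0657], [0.5891, -0.0464]]
comp 102 [ 0.5259 -0.0657] 93.8 [[0.5283, -0.1023], [0.5226, -0.016]]
```

Request:
{"api": "carry_out", "payload": {
  "moves": [
    [0.0005,0,-0.0002,0,0],
    [0.001,0,-0.0002,0,0],
    [0.0016,0,-0.0002,0,0],
    [0.002,0,-0.0002,0,0],
    [0.002,0,-0.0002,0,0],
    [0.002,0,-0.002,0,0],
    [0.002,0,-0.006,0,0],
    [-0.005,0,-0.006,0,0]
  ]
}}

```text
clock: 26.4
tcp_pos: [0.5247, -0.0006, 0.2492]
orientation: [3.138, 0.132, 0.001]
contact_force: [-0.7, 0.7, -0.6]
grip_width: 0.0003
gripper_force: 0.0
```

Request:
{"api": "carry_out", "payload": {
  "moves": [
    [-0.01,0,0.0,0,0],
    [-0.01,0,0.002,0,0],
    [-0.01,0,0.004,0,0],
    [-0.01,0,0.005,0,0],
    [-0.01,0,0.0056,0,0],
    [-0.01,0,0.0058,0,0],
    [-0.01,0,0.0059,0,0],
    [-0.01,0,0.0059,0,0]
  ]
}}

```text
clock: 27.2
tcp_pos: [0.5149, -0.0014, 0.2434]
orientation: [-3.139, -0.132, -0.001]
contact_force: [-0.2, 1.4, 4.2]
grip_width: 0.0001
gripper_force: 2.2
```

```bash
python3 - <<'E'
from h import *
to([.493,-.0035,.2435],4.8);rods()
E
```

```text
t 27.2 pos [ 0.5149 -0.0014  0.2434] xang 4.82 F [-0.15  1.4   4.21] w 0.0001 move [-0.022   0.0002 -0.0002] roll 0.0004
comp 72 [0.628 0.07 ] 129.5 [[0.6424, 0.0525], [0.6128, 0.0884]]
comp 325 [ 0.6093 -0.0425] 174.6 [[0.6369, -0.0451], [0.553, -0.0372]]
comp 28 [ 0.5958 -0.0604] 156.8 [[0.6214, -0.0713], [0.5685, -0.0487]]
comp 58 [ 0.5263 -0.0816] 96.5 [[0.5286, -0.102], [0.5233, -0.0553]]
```

Request:
{"api": "carry_out", "payload": {
  "moves": [
    [0.002,0,0.0,0,0],
    [0.004,0,0.0,0,0],
    [0.006,0,0.0,0,0],
    [0.008,0,0.0,0,0],
    [0.01,0,0.0,0,0],
    [0.012,0,0.0,0,0],
    [0.014,0,0.0,0,0],
    [0.0145,0,0.0,0,0]
  ]
}}

```text
clock: 28.05
tcp_pos: [0.5292, -0.0002, 0.2433]
orientation: [-3.139, -0.132, -0.001]
contact_force: [-1.3, 0.8, 5.0]
grip_width: 0.0001
gripper_force: 2.8
```

```bash
python3 - <<'E'
from h import *
to([.493,-.0035,.2435],4.8);rods()
E
```

```text
t 28.05 pos [ 5.292e-01 -2.000e-04  2.433e-01] xang 4.82 F [-1.27  0.75  5.05] w 0.0001 move [-0.0364  0.0003 -0.0002] roll 0.0004
comp 639 [0.5526 0.0676] 143.1 [[0.6427, -0.0001], [0.4696, 0.13]]
comp 173 [ 0.6141 -0.0392] 167.2 [[0.638, -0.0447], [0.5742, -0.0301]]
comp 25 [ 0.613  -0.0566] 157.0 [[0.6348, -0.0659], [0.5891, -0.0465]]
comp 84 [ 0.5348 -0.0712] -84.3 [[0.5313, -0.0359], [0.5377, -0.1004]]
```

Request:
{"api": "carry_out", "payload": {
  "moves": [
    [0.002,0,0.0,0,0],
    [0.004,0,0.0,0,0],
    [0.006,0,0.0,0,0],
    [0.008,0,0.0,0,0],
    [0.01,0,0.0,0,0],
    [0.012,0,0.0,0,0],
    [0.014,0,0.0,0,0],
    [0.0145,0,0.0,0,0]
  ]
}}

```text
clock: 28.9
tcp_pos: [0.5437, 0.001, 0.2433]
orientation: [-3.139, -0.132, -0.001]
contact_force: [-0.3, 0.9, 5.1]
grip_width: -0.0002
gripper_force: 2.7
```

Request:
{"api": "carry_out", "payload": {
  "moves": [
    [0,0,0,0,0],
    [0,0,-0.004,0,0],
    [-0.002,0,-0.01,-0.05,0],
    [-0.007,0,-0.04,-0.2,0.01],
    [-0.007,0,-0.05,-0.35,0.03],
    [-0.007,0,-0.05,-0.5,0.03],
    [-0.007,0,-0.05,-0.65,0.03],
    [-0.007,0,-0.05,-0.8,0.03]
  ]
}}

```text
clock: 29.7
tcp_pos: [0.536, 0.0002, 0.2931]
orientation: [2.835, 1.353, -0.001]
contact_force: [0.4, -0.8, 0.3]
grip_width: 0.03
gripper_force: 0.0
```

Request:
{"api": "carry_out", "payload": {
  "moves": [
    [0,0,-0.05,-0.15,0.03],
    [0,0,-0.1,-0.3,0.03],
    [0,0,-0.12,-0.45,0.03],
    [0,0,-0.12,-0.6,0.03],
    [0,0,-0.12,-0.75,0.03],
    [0,0,-0.12,-0.77,0.03],
    [0,0,-0.12,-0.77,0.03],
    [0,0,-0.12,-0.77,0.03]
  ]
}}

```text
clock: 30.5
tcp_pos: [0.5363, 0.0002, 0.4127]
orientation: [-2.13, -2.308, 0.001]
contact_force: [0.2, -0.4, -0.7]
grip_width: 0.0302
gripper_force: 0.0
```

```bash
python3 - <<'E'
from h import *
to([.538,0,.236],94.8);rods();a=grab('top')
cv2.imwrite('pics/t6.png',cv2.resize(a[140:240,215:350,::-1],None,fx=5,fy=5,interpolation=2))
E
```

```text
t 30.5 pos [5.363e-01 2.000e-04 4.127e-01] xang 94.59 F [ 0.19 -0.45 -0.68] w 0.0302 move [-0.0003  0.0019  0.1767] roll -0.0036Traceback (most recent call last):
  File "<stdin>", line 2, in <module>
  File "h.py", line 35, in rods
    v,u=np.nonzero(l==i);P=np.array([onz('top',x,y,.066)[:2] for x,y in zip(u,v)])
                                     ~~~^^^^^^^^^^^^^^^^
  File "h.py", line 16, in onz
    o,d=ray(n,u,v);return o+d*(z-o[2])/d[2]
        ~~~^^^^^^^
  File "h.py", line 9, in ray
    c=r.calibration(n);x,y=(u-c['cx'])/c['fx'],(v-c['cy'])/c['fy']
ValueError: time passes only in moves, steps and waits
```

```bash
sed -i "s/^def grab/import functools\n@functools.lru_cache(None)\ndef calib(n): return r.calibration(n)\ndef grab/; s/c=r.calibration(n)/c=calib(n)/" h.py; python3 - <<'E'
from h import *
a=grab('top');cv2.imwrite('pics/t6.png',cv2.resize(a[140:240,215:350,::-1],None,fx=5,fy=5,interpolation=2))
to([.538,0,.236],94.8);rods()
E
```

```text
t 30.6 pos [5.364e-01 4.000e-04 4.128e-01] xang 94.67 F [-0.77 -0.36  0.44] w 0.0301 move [-0.0005  0.0017  0.1768] roll -0.0023
comp 3299 [ 0.541 -0.001] 178.1 [[0.6365, -0.0042], [0.4516, 0.0019]]
comp 27 [ 0.5467 -0.0893] -84.5 [[0.5459, -0.0806], [0.5476, -0.0983]]
```

View pics/t6.png

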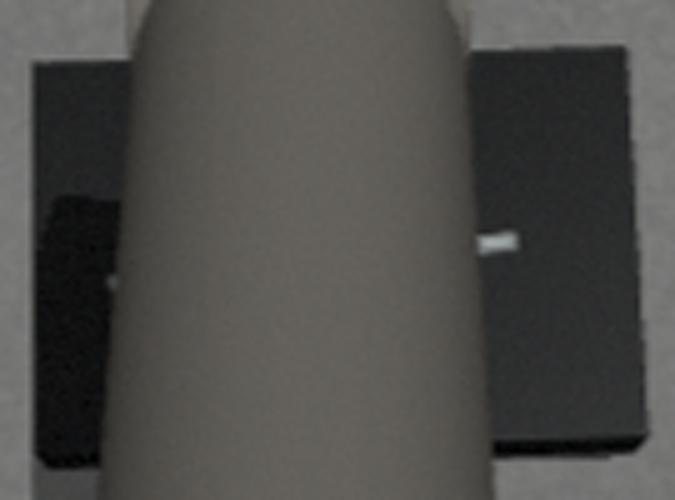

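The arm hides the rod's middle, but both ends show, at (318.6,188.4) and (236.4,196.6) in full-picture pixels.

```bash
python3 - <<'E'
from h import *
a=onz('top',318.4,188.2,.066)[:2];b=onz('top',236.2,196.4,.066)[:2];d=a-b;n=np.array([-d[1],d[0]])/np.hypot(*d)
m=(a+b)/2;print(a,b,np.hypot(*d),np.degrees(np.arctan2(d[1],d[0])),m, 'mid',m-np.array([.0025,0]))
to([*(m-[.002,0]),.2352],94.9)
E
```

```text
[ 0.54609562 -0.10151007] [0.53034271 0.10092009] 0.20304216922368243 -85.55026832732796 [ 5.38219161e-01 -2.94989304e-04] mid [ 5.35719161e-01 -2.94989304e-04]
t 30.65 pos [5.364e-01 4.000e-04 4.129e-01] xang 94.69 F [0.08 0.84 0.68] w 0.0299 move [-6.000e-04 -1.000e-04  1.777e-01] roll -0.0036
```

Request:
{"api": "carry_out", "payload": {
  "moves": [
    [0,0,0.03,0,0.03],
    [0,0,0.06,0,0.03],
    [0,0,0.09,0,0.03],
    [0,0,0.12,0,0.03],
    [0,0,0.145,0,0.03],
    [0,0,0.16,0,0.03],
    [0,0,0.168,0,0.03],
    [0,0,0.17,0,0.03]
  ]
}}

```text
clock: 31.45
tcp_pos: [0.5363, 0.0004, 0.2424]
orientation: [-2.127, -2.311, 0.002]
contact_force: [0.9, 0.1, 0.7]
grip_width: 0.0301
gripper_force: 0.0
```

Request:
{"api": "carry_out", "payload": {
  "moves": [
    [0,0,0.003,0,0.03],
    [0,0,0.006,0,0.03],
    [0,0,0.0073,0,0.025],
    [0,0,0.0073,0,0],
    [0,0,0.0073,0,0],
    [0,0,0.0073,0,0],
    [0,0,0.0073,0,0],
    [0,0,0.0073,0,0]
  ],
  "force": 40
}}

```text
clock: 32.25
tcp_pos: [0.5365, 0.0004, 0.2362]
orientation: [2.127, 2.312, 0.001]
contact_force: [-1.5, 0.5, 6.5]
grip_width: 0.0077
gripper_force: 39.4
```

Request:
{"api": "carry_out", "payload": {
  "moves": [
    [0,0,0.0,0,0],
    [0,0,-0.01,0,0],
    [0,0,-0.03,0,0],
    [0,0,-0.05,0.05,0],
    [0,0,-0.07,0.18,0],
    [0,0,-0.09,0.32,0],
    [0,0,-0.09,0.46,0],
    [0,0,-0.09,0.6,0]
  ]
}}

```text
clock: 33.05
tcp_pos: [0.5365, 0.0003, 0.3269]
orientation: [2.72, 1.572, 0.003]
contact_force: [-0.5, 0.4, -1.5]
grip_width: 0.0082
gripper_force: 39.1
```

```bash
python3 - <<'E'
from h import *
to([.461,-.321,.30],2.5)
E
```

```text
t 33.05 pos [5.365e-01 3.000e-04 3.269e-01] xang 60.07 F [-0.52  0.42 -1.51] w 0.0082 move [-0.3162  0.0949  0.0266] roll 1.0047
```

Request:
{"api": "carry_out", "payload": {
  "moves": [
    [-0.03,0.009,0,0.14,0],
    [-0.075,0.022,0,0.28,0],
    [-0.12,0.036,0,0.42,0],
    [-0.165,0.05,0,0.56,0],
    [-0.21,0.063,0,0.7,0],
    [-0.25,0.075,0,0.84,0],
    [-0.29,0.087,0,0.97,0],
    [-0.316,0.095,0,1.005,0]
  ]
}}

```text
clock: 33.85
tcp_pos: [0.4614, -0.3242, 0.3264]
orientation: [3.139, 0.066, -0.0]
contact_force: [0.6, 0.1, -1.1]
grip_width: 0.0081
gripper_force: 39.1
```

Request:
{"api": "carry_out", "payload": {
  "moves": [
    [0,0,0.0,0,0],
    [0,0,0.01,0,0],
    [0,0,0.03,0,0],
    [0,0,0.05,0,0],
    [0,0,0.065,0,0],
    [0,0,0.07,0,0],
    [0,0,0.07,0,0],
    [0,0,0.07,0,0]
  ]
}}

```text
clock: 34.65
tcp_pos: [0.4632, -0.3213, 0.2563]
orientation: [3.14, 0.078, 0.001]
contact_force: [-0.4, 0.2, -0.2]
grip_width: 0.0082
gripper_force: 39.2
```

```bash
python3 - <<'E'
from h import *
to([.461,-.321,.184],2.5)
a=grab('top');b=grab('side')
c=np.hstack([cv2.resize(a[150:290,350:470,::-1],(400,467),interpolation=2),cv2.resize(b[200:340,290:410,::-1],(400,467),interpolation=2)]);cv2.imwrite('pics/c7.png',c)
E
```

```text
t 34.65 pos [ 0.4632 -0.3213  0.2563] xang 2.83 F [-0.44  0.19 -0.2 ] w 0.0082 move [-0.0022 -0.0005  0.0723] roll 0.0058
```

View pics/c7.png

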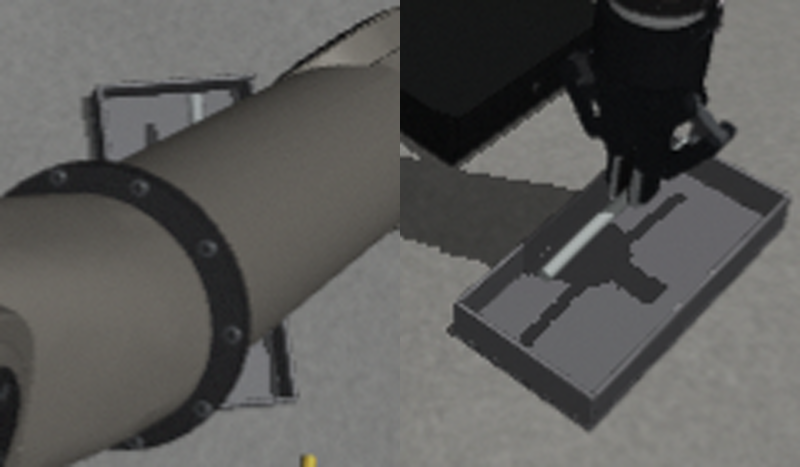

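The rod is above the tray, clear of the walls. Lowering it.

Request:
{"api": "carry_out", "payload": {
  "moves": [
    [-0.002,0,0.01,0,0],
    [-0.002,0,0.02,0,0],
    [-0.002,0,0.03,0,0],
    [-0.002,0,0.04,0,0],
    [-0.002,0,0.05,0,0],
    [-0.002,0,0.06,0,0],
    [-0.002,0,0.067,0,0],
    [-0.002,0,0.07,0,0]
  ]
}}

```text
clock: 35.55
tcp_pos: [0.4607, -0.3213, 0.1848]
orientation: [-3.14, -0.077, 0.002]
contact_force: [0.1, -0.1, -1.3]
grip_width: 0.0078
gripper_force: 39.2
```

Request:
{"api": "carry_out", "payload": {
  "moves": [
    [0,0,0,0,0],
    [0,0,0.001,0,0],
    [0,0,0.002,0,0],
    [0,0,0.002,0,0],
    [0,0,0.002,0,0],
    [0,0,0.002,0,0],
    [0,0,0.002,0,0],
    [0,0,0.002,0,0]
  ]
}}

```text
clock: 36.35
tcp_pos: [0.4609, -0.3214, 0.1838]
orientation: [-3.141, -0.077, -0.0]
contact_force: [0.4, 0.5, -1.4]
grip_width: 0.0079
gripper_force: 39.2
```

Request:
{"api": "carry_out", "payload": {
  "moves": [
    [0,0,0.001,0,0],
    [0,0,0.002,0,0],
    [0,0,0.0025,0,0],
    [0,0,0.0025,0,0],
    [0,0,0.0025,0,0.012],
    [0,0,0.0025,0,0.014],
    [0,0,0.0025,0,0.018],
    [0,0,0.0025,0,0.022]
  ]
}}

```text
clock: 37.15
tcp_pos: [0.4609, -0.3215, 0.1814]
orientation: [3.141, 0.077, 0.0]
contact_force: [-0.4, -0.0, -0.1]
grip_width: 0.0221
gripper_force: 0.0
```

Request:
{"api": "carry_out", "payload": {
  "moves": [
    [0,0,0,0,0.03],
    [0,0,0,0,0.03],
    [0,0,-0.01,0,0.03],
    [0,0,-0.03,0,0.03],
    [0,0,-0.06,0,0.03],
    [0,0,-0.1,0,0.03],
    [0,0,-0.14,0,0.03],
    [0,0,-0.15,0,0.03]
  ]
}}

```text
clock: 37.95
tcp_pos: [0.4613, -0.3228, 0.3358]
orientation: [3.138, 0.076, 0.009]
contact_force: [-0.1, -0.8, 0.6]
grip_width: 0.0296
gripper_force: 0.0
```

Request:
{"api": "carry_out", "payload": {
  "moves": [
    [0,-0.05,0,0,0.03],
    [0,-0.1,0,0,0.03],
    [0,-0.15,0,0,0.03],
    [0,-0.2,0,0,0.03],
    [0,-0.25,0,0,0.03],
    [0,-0.3,0,0,0.03],
    [0,-0.32,0,0,0.03],
    [0,-0.32,0,0,0.03]
  ]
}}

```text
clock: 38.75
tcp_pos: [0.4449, 0.0016, 0.331]
orientation: [-3.139, -0.087, 0.002]
contact_force: [0.4, -0.8, -0.7]
grip_width: 0.0301
gripper_force: 0.0
```

```bash
python3 - <<'E'
from h import *
to([.461,-.321,.184],2.5)
g=cv2.cvtColor(grab('top','pics/t8.png'),cv2.COLOR_RGB2GRAY)
def comp(v0,v1,u0,u1,th,z):
    m=np.zeros_like(g);m[v0:v1,u0:u1]=g[v0:v1,u0:u1]>th
    n,l,s,c=cv2.connectedComponentsWithStats(m)
    for i in range(1,n):
        if s[i,4]<40: continue
        v,u=np.nonzero(l==i);P=np.array([onz('top',x,y,z)[:2] for x,y in zip(u,v)]);mu=P.mean(0);w=np.linalg.svd(P-mu,full_matrices=False)[2][0];t=(P-mu)@w
        print(s[i],mu.round(4),np.degrees(np.arctan2(w[1],w[0])).round(2),'len',np.ptp(t).round(3),'mid',(mu+w*(t.max()+t.min())/2).round(4))
comp(180,270,381,430,125,.009);
comp(198,266,143,163,128,.038)
E
```

```text
t 38.75 pos [0.4449 0.0016 0.331 ] xang 3.19 F [ 0.41 -0.8  -0.72] w 0.0301 move [-0.0017  0.3232  0.1467] roll 0.0121
[400 187  12  77 189] [ 0.4539 -0.323 ] -176.77 len 0.197 mid [ 0.4592 -0.3227]
[149 198   9  68 159] [0.4527 0.3101] -172.73 len 0.169 mid [0.4537 0.3102]
```

```bash
python3 -c "
from bench import r
print(r.hand_in())"
```

```text
the job is handed in; nothing more can be done
None
```

I rolled both rods a full turn at about 5 N (peak 9 N): the one that ran true is seated in the two open holders, the bowed one lies flat in the grey tray, and the job was handed in at about 39 s of the allowed 72 s.

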